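# Seat a reel spindle in a hidden drive socket

### The arm

A 6-joint arm with a two-finger parallel gripper is mounted at the origin on the work surface. World frame = base frame: x ahead of the robot, y to its left, z up, the work surface at z = 0. Lengths are in mm, angles in rad, forces in N, time in s.
With the tool pointing down it reaches from about 250 to 725 mm from the base axis. Payload 9.7 kg.
Tool frame: the origin (TCP) lies on the centre line of the jaws, within the pads' length; the fingertips stand 17 mm ahead of it and the grasp point (between the pads) lies 2 mm behind it (r.tip_reach is the distance from the TCP to the fingertips, in mm); z points along the fingers, y is the direction in which the jaws open and shut (so a half turn about z gives the same grasp; the last joint's range is limited). The gripper opens to 85 mm and grips with 20 to 120 N. Pads are 22 mm wide; open, the fingers measure 114 mm over their backs; the gripper's body (76 mm by 85 mm) begins 54 mm behind the grasp point. The pads swing forward as they close: fully open they stand 13 mm farther back than shut.
Start: joints at [-1.214, 0.087, 0.176, 1.66, 0, 1.571], TCP at [192.1, -515.359, 248.284] pointing down, gripper open.
Joint ranges: [-3.13, 3.13], [-0.85, 1.81], [-1.15, 1.24], [-2.2, 2.28], [-1.44, 1.52], [-3.14, 3.14]. Speed limits (rad/s): [2.22, 2.22, 2.57, 3.14, 3.14, 3.14].

### API

Orientations are given as a 3x3 rotation matrix whose columns are the frame's x, y, z axes.
In Python, from station import r, vision, job gives the robot as it stands.
- The arm moves only by the tool carry_out, never from a script. Its argument "commands" is a list of rows, each an object with "hand": the gripper command: -1 is shut, 1 is fully open, values between are in proportion; "dp": the shift along the tool's x, y, z in m, a list of three; "twist": the turn about the tool's z in degrees. In form: [{"hand": hand, "dp": [dx, dy, dz], "twist": twist}, ...]. A call has 1 to 12 rows; each row shifts and turns the commanded pose from where the row before left it, along the tool's axes as they then stand; what a row does not reach is not made up. A row lasts 1/8 s, in which the tool goes at most 62.5 mm and 10.7 degrees, less where a joint would pass 70% of its speed; a pose out of reach is approached as far as the arm can. A call with a gripper value outside its range is refused whole. The fingers move at their own pace and stop on an object; "newtons" is the grip in N (left out, the last holds). Time passes only in rows, so rows that do not move let the fingers close. It gives the time, the measured TCP pose, the force and the opening at its end, in the units of the state.
- r.get_obs(): the state, without advancing time (a new reading comes with each control period).
- vision.grab_frame(name): name is "side" or "top"; returns (picture, depth): 400x640x3 uint8, red, green, blue; 400x640 float32, mm along the optical axis (not along the pixel's ray), 0 where there is no reading.
- vision.camera_params(name): a dict with "K" (3x3 intrinsics, pixels), "dist" ([k1, k2, p1, p2, k3] as OpenCV has them; the pictures are not rectified), "eye" and "rotation" of the camera in the world. Camera axes: x right, y down, z forward; pixel columns grow to the right and rows downward; lengths in mm; the calibration is good to about 2 mm. A picture is of the moment at which its call begins. camera_params takes no time and is no camera call.
- job.hand_in(): hands the job in, once; it reports no verdict.
The state is a dict: "clock": time; "qpos": joint angles; "joint_velocities": joint speeds; "joint_torque": joint torques, N m; "tcp_pos": TCP position; "ee_rot": TCP orientation; "force": force on the tool from outside, world axes, zero at the start; "ft_torque": the same for the moment, N m; "width": finger opening in mm.
Only numpy, scipy, OpenCV 4.12 (cv2) and the standard library are available. Lean on these libraries where they do the work, as an engineer would, in place of code of your own. Each camera call takes 0.05 s, during which the arm holds its last target.

### The job

Lift the silver reel spindle out of its wooden block and put it, tip down, into the brass guide bush on the film drive unit. Press it lightly on the hidden plate underneath and slide bush and spindle along together until you feel the tip drop into the drive socket, then leave it standing fully home and let go. Be gentle with it, never leaning hard on the unit, and leave the other things on the bench where they are.

Things in the scene. Friction and masses are not known exactly. Their poses are not given: they have to be found in the camera images.
- spindle: the silver reel spindle, loose, 0.12 kg, a plain round steel shaft 10 mm in diameter and 105 mm long under a round aluminium head 22 mm in diameter and 40 mm high. Starts upright, tip down, in the wooden holder block, its tip 10 mm above the table. The origin is at the tip, z runs up the shaft towards the head
- spindle_head (a point): the centre of the spindle's head, half-way up it: the place to grip. 125 mm above the tip along the spindle's axis
- spindle_tip (a point): the centre of the flat lower end (tip) of the spindle's shaft
- holder: dark wooden holder block, 60 x 60 x 60 mm, fixed, with one upright round hole of 12 mm diameter, 50 mm deep, in the middle of its top, in which the spindle stands. Origin at the centre of its underside
- drive: the film drive unit, a fixed grey box with an aluminium top, 150 mm (own x) by 280 mm (own y) by 75 mm high; origin at the centre of its underside on the table, z up. In its top is a slot 40 mm wide along own y, closed by a sliding black dust shutter that carries the square brass guide bush; a hidden plate with the drive socket lies under it
- plate_line (a point): point on the upper face of the hidden flat steel plate, 38 mm above the centre of the drive unit's underside (own x = 0, y = 0). The plate is level and sprung: it gives downwards up to 6 mm (about 3 N to start moving it, 10 N at 6 mm, then rigid). Pressing near 5 N is plenty; over 25 N is too hard
- drive_seat (a point): point on the rubber-faced seat under the plate, 18 mm above the drive unit's underside; sprung too (2.5 N to start, 10 N at 5 mm). The drive socket is an opening through the plate down to this seat, 15 mm along y by 18 mm along x, on the unit's line x = 0, at a y that differs each time, from -5 to +28 mm, unseen: it must be felt. A spindle fully home rests on the seat, its tip 20 mm deeper than on the plate
- shutter (a joint): how far the dust shutter and its guide bush have slid, 0 to 0.070 m, towards the drive unit's +y; 0 puts the bush at own y = -35 mm. It starts between 0 and 0.012, always short of the socket. It slides freely (under 1 N) and is pushed along by the spindle in the bush
- bush_mouth (a point): centre of the top of the brass guide bush, 92 mm above the underside of the drive unit: a square funnel about 32 mm wide at the top, narrowing over 14 mm to an upright square bore 14 mm wide that ends 60 mm above the unit's underside. Moves with the shutter
- knob: bystander: green bakelite knob, 38 mm wide, 24 mm high, loose on the table; origin under its centre
- gate: bystander: steel gate plate with a window, 50 x 70 x 5 mm, loose on the table; origin under its centre
- lens_a: bystander: clear glass lens, 52 mm across, 13 mm high, loose on the table; origin under its centre
- lens_b: bystander: another such clear glass lens
- driver: bystander: screwdriver lying on the table
- brush: bystander: brush lying on the table
- reel: bystander: grey empty film reel lying flat, 90 mm across, 22 mm high; origin under its centre

How it is judged (in metres and radians):
On the way, in this order (a step that is already met when the one before it is completed fails the run):
1. the spindle's tip is in the guide bush: at least 22 mm below the bush's mouth and within 4 mm of its axis either way (z of spindle_tip in the frame of bush_mouth between -0.2 and -0.022 m and x of spindle_tip in the frame of bush_mouth between -0.004 and 0.004 m and y of spindle_tip in the frame of bush_mouth between -0.004 and 0.004 m), for 0.1 s.
2. the spindle's tip has slid at least 8 mm along with the shutter and dropped below the hidden plate: less than 27 mm above the drive unit's underside (z of spindle_tip in the frame of drive below 0.027 m and distance of bush_mouth from where it was at the start of the episode above 0.008 m), for 0.1 s.
At the end, for the whole second after the job is handed in: The spindle stands fully home in the socket, its tip less than 21.5 mm above the drive unit's underside (3.5 mm of its seat) and within 10 mm of the bush's axis, no more than 7 degrees off upright, at rest and released (z of spindle_tip in the frame of drive below 0.0215 m and horizontal distance between spindle_tip and bush_mouth below 0.01 m and angle between spindle's own z axis and vertical below 0.12 rad and linear speed of spindle below 0.02 m/s and contact force between spindle and the fingers below 0.05 N); the robot touches nothing.
It fails at once if the spindle is pressed against the drive unit, its plate or its bush with more than 25 N (contact force between spindle and drive above 25 N).
It fails at once if a hard blow or push by the gripper on the drive unit (over 25 N) (contact force between the fingers and drive above 25 N).
It fails at once if a bystander is moved by more than 20 mm (distance of any of knob, gate, lens_a, lens_b, driver, brush, reel from where it was at the start of the episode above 0.02 m).
It also fails if it takes over 67 s, if anything falls off the work surface, if the arm or the gripper's body presses on something with over 40 N, if the wrist force passes 120 N, or if a joint passes its speed limit or range.

## Working session

There is one attempt and no reset: what is moved stays moved. The work goes in short steps, Python scripts to look and compute and a tool call to move; the robot and the scene stay as the last step left them, time stands still between calls to the robot, and variables do not carry over. Pictures are saved under pics/ and viewed, and the job is handed in when it is done.

Besides the shell and the picture viewer there is one more tool, called by a JSON object that holds its "api" and its "payload", one argument or row to a line. carry_out: Moves the arm, as the interface text tells. Its arguments: {"type":"object","properties":{"commands":{"type":"array"},"newtons":{"type":"number"}},"required":["commands"]}

```bash
ls; mkdir -p pics; python3 - <<'E'
from station import r, vision, job
import cv2, numpy as np
o=r.get_obs()
for k,v in o.items(): print(k,np.round(v,4).tolist())
print(r.tip_reach)
for n in("side","top"):
    p,d=vision.grab_frame(n); cv2.imwrite(f"pics/{n}0.png",p[:,:,::-1]); np.savez(f"{n}0.npz",p=p,d=d)
    c=vision.camera_params(n); print(n,{k:np.round(v,4).tolist() for k,v in c.items()})
E
```

```text
pics
clock 0.0
qpos [-1.214, 0.0875, 0.1751, 1.6598, 0.0, 1.5708]
joint_velocities [0.0006, -0.0009, 0.0001, -0.0001, 0.0018, 0.0021]
joint_torque [-0.0038, -52.0388, 46.4802, 0.0164, -0.0002, 0.0]
tcp_pos [192.0336, -515.1579, 247.5549]
ee_rot [[0.937, 0.3493, -0.0005], [0.3493, -0.937, 0.0013], [0.0, -0.0014, -1.0]]
force [0.2219, 0.4492, -0.422]
ft_torque [-0.0132, -0.0391, -0.029]
width 85.5038
17.0
side {'K': [[486.3861, 0.0, 310.4616], [0.0, 486.3861, 196.9176], [0.0, 0.0, 1.0]], 'dist': [-0.1449, 0.0, 0.0, 0.0, 0.0], 'eye': [446.2308, 1140.1591, 1244.7258], 'rotation': [[-0.9965, -0.0654, 0.0527], [-0.0836, 0.708, -0.7013], [0.0085, -0.7032, -0.7109]]}
top {'K': [[362.2653, 0.0, 322.922], [0.0, 362.2653, 197.1136], [0.0, 0.0, 1.0]], 'dist': [0.012, 0.0, 0.0, 0.0, 0.0], 'eye': [443.2865, 10.2519, 1027.5086], 'rotation': [[-0.0161, -0.994, 0.1084], [-0.9995, 0.0189, 0.0251], [-0.027, -0.108, -0.9938]]}
```

View pics/side0.png

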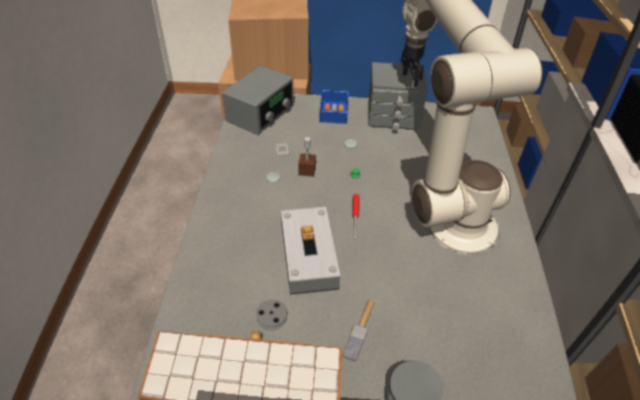

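View pics/top0.png

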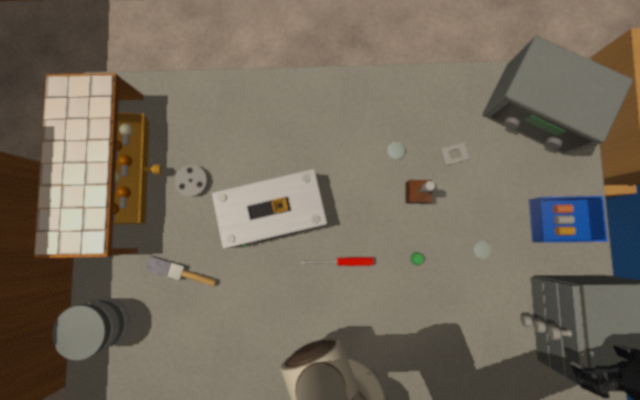

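Side view: spindle head about (307,141) above the dark block (307,165). The drive unit is centred at (310,248), with the brass bush at (308,232). Top view: head (429,186), block (419,191), unit (269,208), bush (280,206). The black part of the slot runs left, towards world +y. Next I'll zoom in and measure.

```bash
cat > h.py <<'E'
import cv2, numpy as np
from station import r, vision, job
def cam(n):
    c=vision.camera_params(n); return np.array(c["K"],float),np.array(c["dist"],float),np.array(c["eye"],float),np.array(c["rotation"],float)
def ray(n,uv):
    K,D,e,R=cam(n); p=cv2.undistortPoints(np.array(uv,float).reshape(-1,1,2),K,D).reshape(-1,2)
    return e,(np.c_[p,np.ones(len(p))])@R.T
def plane(n,uv,z):
    e,d=ray(n,uv); return e+d*((z-e[2])/d[:,2])[:,None]
def cloud(n,depth):
    K,D,e,R=cam(n); v,u=np.mgrid[:400,:640]
    _,d=ray(n,np.c_[u.ravel(),v.ravel()]); P=e+d*depth.reshape(-1,1); return P.reshape(400,640,3)
def tri(ua,ub,a="side",b="top"):
    ea,da=ray(a,[ua]); eb,db=ray(b,[ub]); da=da[0]/np.linalg.norm(da);db=db[0]/np.linalg.norm(db)
    s=np.linalg.lstsq(np.c_[da,-db],eb-ea,rcond=None)[0]; p,q=ea+s[0]*da,eb+s[1]*db
    return (p+q)/2,np.linalg.norm(p-q)
def proj(n,P):
    K,D,e,R=cam(n); rv=cv2.Rodrigues(R.T)[0]; return cv2.projectPoints(np.array(P,float).reshape(-1,1,3),rv,-R.T@e,K,D)[0].reshape(-1,2)
E
python3 - <<'E'
from h import *
S=np.load("side0.npz");T=np.load("top0.npz")
def crop(p,x0,y0,x1,y1,f,n): cv2.imwrite(n,cv2.resize(p[y0:y1,x0:x1,::-1],None,fx=f,fy=f,interpolation=cv2.INTER_CUBIC))
crop(S["p"],270,130,350,190,10,"pics/s_sp.png")
crop(S["p"],270,200,350,300,6,"pics/s_dr.png")
crop(T["p"],390,130,470,210,7,"pics/t_sp.png")
crop(T["p"],205,160,335,255,6,"pics/t_dr.png")
CT=cloud("top",T["d"]);CS=cloud("side",S["d"])
for u,v in [(429,186),(412,192),(420,198),(230,215),(310,190),(255,211),(280,206),(300,230)]: print("top",u,v,CT[v,u].round(1))
for u,v in [(307,139),(307,143),(307,158),(290,235),(325,270),(310,248),(308,230),(300,280)]: print("side",u,v,CS[v,u].round(1))
E
```

```text
top 429 186 [ 560.5 -223.8  155.2]
top 412 192 [ 558.3 -204.    58.2]
top 420 198 [ 541.8 -224.5   58.1]
top 230 215 [504.4 281.6  73.3]
top 310 190 [567.2  68.5  72.1]
top 255 211 [514.4 216.7  65.7]
top 280 206 [529.1 153.9  36.3]
top 300 230 [461.8  96.9  62.8]
side 307 139 [ 564.2 -228.8  151.4]
side 307 143 [ 563.  -216.2  143.2]
side 307 158 [ 563.5 -224.4   65.2]
side 290 235 [582.8 160.9  76.2]
side 325 270 [464.9 281.7  70.4]
side 310 248 [516.7 196.5  62.9]
side 308 230 [528.1 138.6  80.3]
side 300 280 [535.1 325.1  71.9]
```

View pics/s_sp.png

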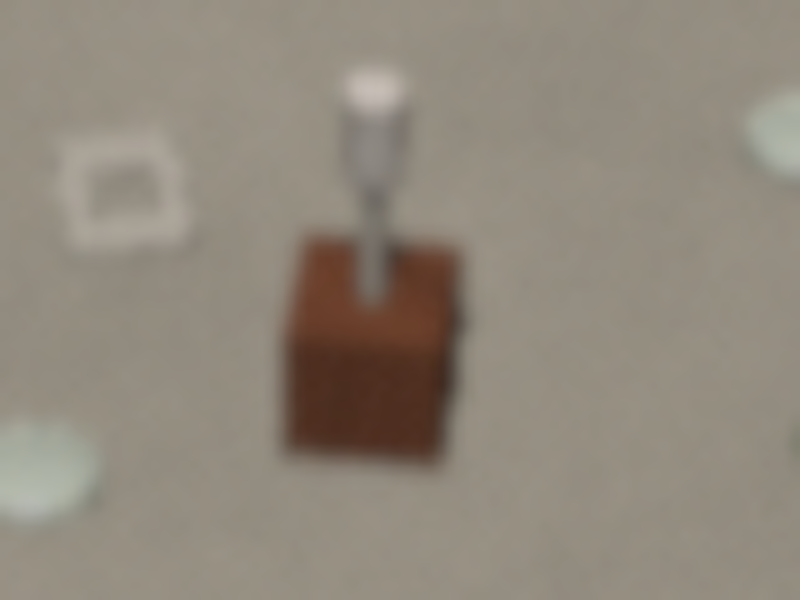

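View pics/s_dr.png

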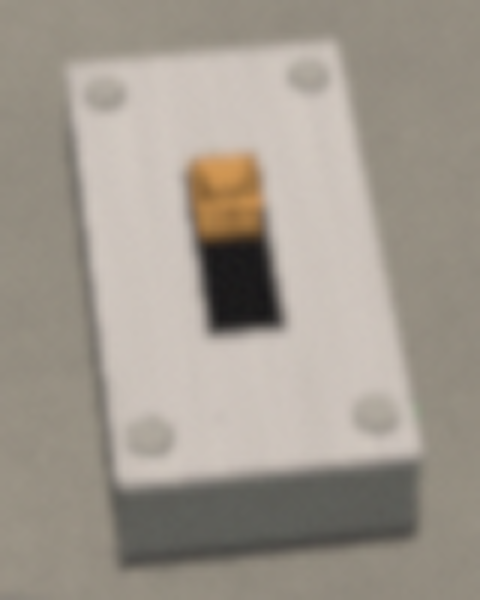

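View pics/t_sp.png

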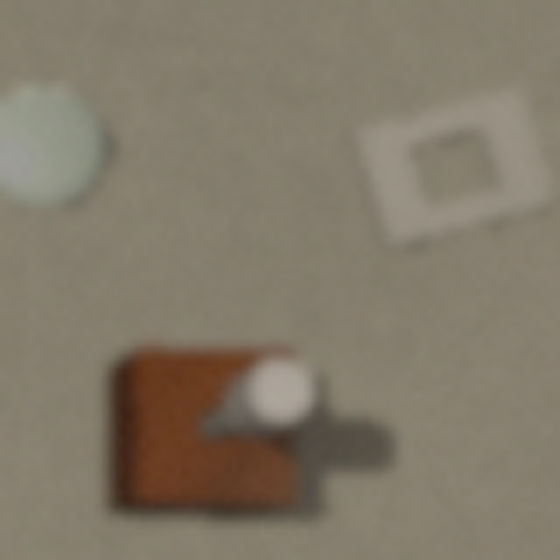

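View pics/t_dr.png

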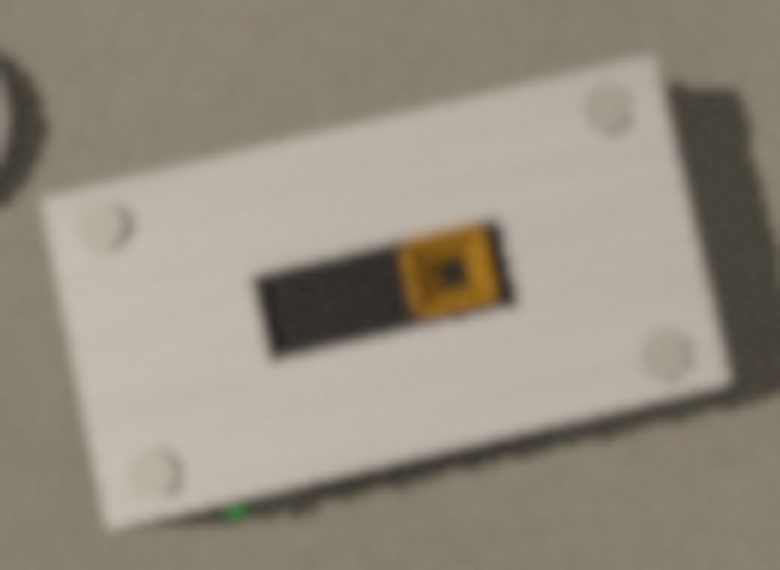

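The crops are clear. Side view: head top disc about (307.4,139), block top (307,159). Top view: head disc about (430,186), bush about (280,205), dark bore (280.3,205.5). Now masks and triangulation.

```bash
cat > m.py <<'E'
from h import *
S=np.load("side0.npz")["p"];T=np.load("top0.npz")["p"]
def best(m,win):
    x0,y0,x1,y1=win; k=np.zeros_like(m); k[y0:y1,x0:x1]=m[y0:y1,x0:x1]
    n,l,st,c=cv2.connectedComponentsWithStats(k); i=1+np.argmax(st[1:,4]); return (l==i).astype(np.uint8)
def hsv(p): return cv2.cvtColor(p,cv2.COLOR_RGB2HSV).astype(int)
def quad(m):
    c=max(cv2.findContours(m,cv2.RETR_EXTERNAL,cv2.CHAIN_APPROX_NONE)[0],key=cv2.contourArea)
    return c
def br(p,win):
    h=hsv(p); return best(((h[...,0]>8)&(h[...,0]<28)&(h[...,1]>120)&(h[...,2]>60)).astype(np.uint8),win)
def corners(m):
    c=quad(m); h=cv2.convexHull(c); 
    for e in np.linspace(.01,.1,40):
        a=cv2.approxPolyDP(h,e*cv2.arcLength(h,True),True)
        if len(a)==4: break
    q=a.reshape(4,2).astype(float); pts=c.reshape(-1,2).astype(float); L=[]
    for i in range(4):
        A,B=q[i],q[(i+1)%4]; n=np.array([-(B-A)[1],(B-A)[0]])/np.linalg.norm(B-A); t=(pts-A)@(B-A)/((B-A)@(B-A)); s=pts[(abs((pts-A)@n)<2)&(t>.1)&(t<.9)]
        vx,vy,x,y=cv2.fitLine(s.astype(np.float32),cv2.DIST_HUBER,0,.01,.01).ravel(); L.append((np.array([-vy,vx]),-vy*x+vx*y))
    return np.array([np.linalg.solve([L[i-1][0],L[i][0]],[L[i-1][1],L[i][1]]) for i in range(4)])
if __name__=="__main__":
    # drive top
    h=hsv(T); m=best(((h[...,2]>140)&(h[...,1]<45)).astype(np.uint8),(205,160,335,255)); ct=corners(m); print("drive top corners top",ct.round(1).tolist())
    h=hsv(S); m2=best(((h[...,2]>150)&(h[...,1]<45)).astype(np.uint8),(275,203,345,282)); cs=corners(m2); print("side",cs.round(1).tolist())
    for n,c in(("top",ct),("side",cs)):
        P=plane(n,c,75); print(n,"corners@75",P.round(1).tolist(),"ctr",P.mean(0).round(1),[np.linalg.norm(P[i]-P[i-1]).round(1) for i in range(4)])
    print(m.sum(),m2.sum())
    bt=br(T,(255,190,300,225)); bs=br(S,(295,220,320,245))
    c=corners(bt); print("bush top",c.round(1).tolist(),plane("top",c,92).mean(0), [np.linalg.norm(np.diff(plane("top",c[[i,i-1]],92),axis=0)).round(1) for i in range(4)])
    ys,xs=np.nonzero(bs); print("bush side bbox",xs.min(),xs.max(),ys.min(),ys.max())
    # head
    h=hsv(T); mt=best(((h[...,2]>165)&(h[...,1]<60)).astype(np.uint8),(415,175,445,200)); h=hsv(S); ms=best(((h[...,2]>175)&(h[...,1]<60)).astype(np.uint8),(298,130,316,150))
    f=lambda m:(lambda M:(M["m10"]/M["m00"],M["m01"]/M["m00"]))(cv2.moments(m,True))
    print("head",f(mt),mt.sum(),f(ms),ms.sum(),tri(f(ms),f(mt)))
    print(plane("top",[f(mt)],155),plane("side",[f(ms)],155))
    # holder top
    h=hsv(T); k=best(((h[...,0]<14)&(h[...,1]>110)&(h[...,2]>70)).astype(np.uint8),(400,175,440,208)); k=cv2.morphologyEx(k,cv2.MORPH_CLOSE,np.ones((3,3),np.uint8));c=corners(k);P=plane("top",c,60);print("holder",c.round(1).tolist(),P.round(1).tolist(),P.mean(0))
E
python3 m.py
```

```text
drive top corners top [[313.0, 168.1999969482422], [325.70001220703125, 223.0], [221.5, 247.8000030517578], [209.89999389648438, 191.1999969482422]]
side [[274.8999938964844, 202.10000610351562], [326.8999938964844, 207.1999969482422], [340.8999938964844, 275.1000061035156], [291.0, 280.3999938964844]]
top corners@75 [[625.5, 59.6, 75.0], [478.8, 28.1, 75.0], [418.6, 302.4, 75.0], [568.8, 335.8, 75.0]] ctr [522.9 181.5  75. ] [np.float64(282.0), np.float64(150.0), np.float64(280.8), np.float64(153.8)]
side corners@75 [[649.4, 21.7, 75.0], [474.5, 29.1, 75.0], [417.2, 299.3, 75.0], [560.7, 331.2, 75.0]] ctr [525.5 170.3  75. ] [np.float64(322.0), np.float64(175.0), np.float64(276.2), np.float64(147.0)]
5586 3359
bush top [[285.70001220703125, 197.3000030517578], [288.5, 209.39999389648438], [273.5, 212.60000610351562], [270.20001220703125, 201.3000030517578]] [526.54214991 147.2413772   92.        ] [np.float64(41.6), np.float64(32.4), np.float64(39.9), np.float64(31.0)]
bush side bbox 302 312 227 240
head (429.67857142857144, 185.32142857142858) 28 (307.0, 138.5) 16 (array([ 562.9485299 , -225.24402217,  156.33158423]), np.float64(1.8830541754222718))
[[ 562.18015983 -225.54098275  155.        ]] [[ 564.03852765 -227.10969683  155.        ]]
holder [[419.5, 180.0], [434.20001220703125, 201.0], [407.8999938964844, 201.0], [408.29998779296875, 180.0]] [[590.1, -224.8, 60.0], [532.8, -261.2, 60.0], [534.1, -191.8, 60.0], [590.7, -195.2, 60.0]] [ 561.91839099 -218.26279218   60.        ]
```

Head top triangulates to about (563,-226,156), with 1.9 mm between the rays. The unit's centre is about (523,181), yawed 0.21 rad. I need a better fix on the bush, so I'll zoom in on it.

```bash
python3 - <<'E'
from m import *
a=cv2.resize(T[190:226,262:298,::-1],None,fx=16,fy=16,interpolation=cv2.INTER_CUBIC)
b=cv2.resize(S[218:254,292:328,::-1],None,fx=16,fy=16,interpolation=cv2.INTER_CUBIC)
im=np.hstack([a,b]); im=cv2.resize(im,(800,400)); cv2.imwrite("pics/bush.png",im)
print(plane("top",[f for f in [(420.5,190.4)]],60))
# predicted
c=np.array([522.9,181.5]);ex=np.array([.978,.208]);ey=np.array([-.208,.978])
for s in(0,6,12):
    q=c+ey*(-35+s); print(s,q,proj("top",[[*q,92],[*q,60]]).round(1).tolist(),proj("side",[[*q,92],[*q,60]]).round(1).tolist())
E
```

```text
[[ 561.9326032  -226.28861763   60.        ]]
0 [530.18 147.27] [[279.4, 203.7], [281.2, 204.8]] [[307.1, 229.6], [307.1, 236.2]]
6 [528.932 153.138] [[277.2, 204.3], [279.0, 205.3]] [[307.3, 231.0], [307.3, 237.6]]
12 [527.684 159.006] [[274.9, 204.8], [276.8, 205.8]] [[307.6, 232.5], [307.5, 239.1]]
```

View pics/bush.png

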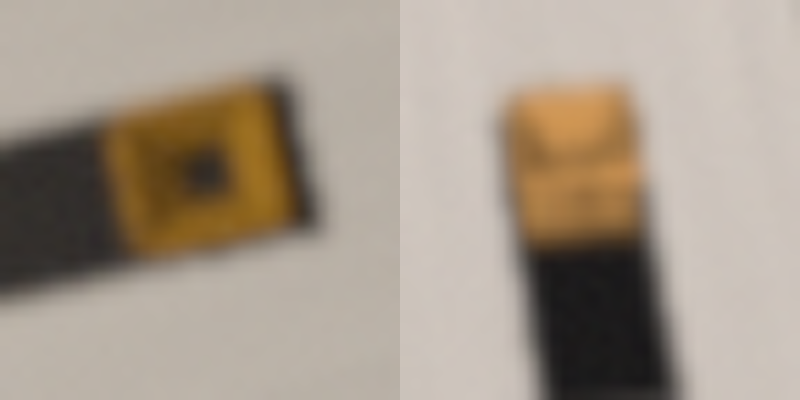

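{"api": "carry_out", "payload": {
  "commands": [
    {"hand": 0.1,"dp": [0,0,0],"twist": 8.4},
    {"hand": 0.1,"dp": [0.042,-0.0205,0],"twist": 0},
    {"hand": 0.1,"dp": [0.042,-0.0205,0],"twist": 0},
    {"hand": 0.1,"dp": [0.042,-0.0205,0],"twist": 0},
    {"hand": 0.1,"dp": [0.042,-0.0205,0],"twist": 0},
    {"hand": 0.1,"dp": [0.042,-0.0205,0],"twist": 0},
    {"hand": 0.1,"dp": [0.042,-0.0205,0],"twist": 0},
    {"hand": 0.1,"dp": [0.042,-0.0205,0],"twist": 0},
    {"hand": 0.1,"dp": [0.042,-0.0205,0],"twist": 0},
    {"hand": 0.1,"dp": [0.042,-0.0205,0],"twist": 0},
    {"hand": 0.1,"dp": [0.042,-0.0205,0],"twist": 0},
    {"hand": 0.1,"dp": [0,0,0],"twist": 0}
  ],
  "newtons": 25
}}

```text
clock: 1.6
tcp_pos: [561.8, -225.1, 246.9]
ee_rot: [[0.977, 0.212, -0.001], [0.212, -0.977, 0.001], [-0.001, -0.001, -1.0]]
force: [0.1, -0.1, -0.5]
width: 46.9
```

```bash
cat > st.py <<'E'
from h import *
import sys
def st(tgt=None):
    o=r.get_obs(); p=np.array(o["tcp_pos"]);R=np.array(o["ee_rot"])
    print("t",round(float(o["clock"]),2),"p",p.round(2),"yaw",np.degrees(np.arctan2(R[1,0],R[0,0])).round(2),"z",R[:,2].round(4),"F",np.round(o["force"],2),"M",np.round(o["ft_torque"],3),"w",round(float(o["width"]),2))
    if tgt is not None: print("tool delta mm",(R.T@(np.array(tgt)-p)).round(2))
if __name__=="__main__":
    st([float(x) for x in sys.argv[1:4]] if len(sys.argv)>3 else None)
E
python3 st.py 563 -226 137; python3 - <<'E'
from h import *
for n in("side","top"):
    p,d=vision.grab_frame(n); cv2.imwrite(f"pics/{n}1.png",p[:,:,::-1])
E
```

```text
t 1.6 p [ 561.84 -225.09  246.93] yaw 12.24 z [-0.0015  0.001  -1.    ] F [ 0.11 -0.14 -0.55] M [-0.055  0.033  0.026] w 46.94
tool delta mm [  1.07   1.28 109.93]
```

View pics/side1.png

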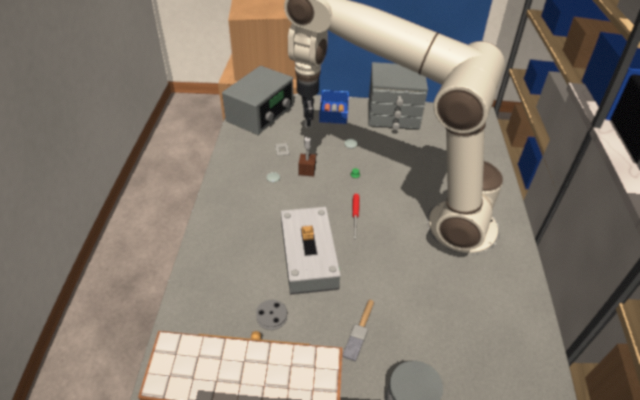

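View pics/top1.png

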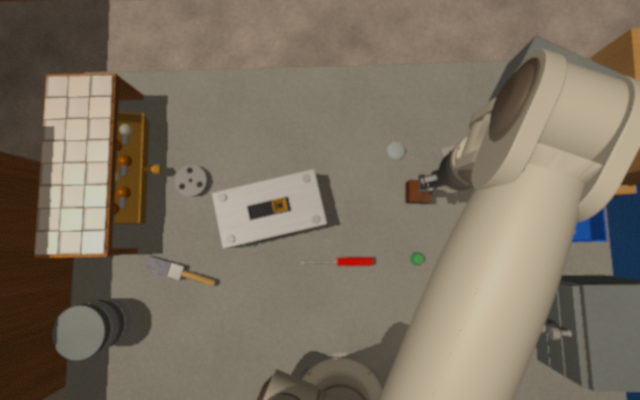

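Side view: the gripper is at (308,105), right above the spindle at (307,141). Top view: the fingertips at (428,183) sit over the head. Both agree, so I'll descend.

{"api": "carry_out", "payload": {
  "commands": [
    {"hand": 0.1,"dp": [0.001,0.001,0.025],"twist": 0},
    {"hand": 0.1,"dp": [0,0,0.025],"twist": 0},
    {"hand": 0.1,"dp": [0,0,0.02],"twist": 0},
    {"hand": 0.1,"dp": [0,0,0.02],"twist": 0},
    {"hand": 0.1,"dp": [0,0,0.014],"twist": 0},
    {"hand": 0.1,"dp": [0,0,0.006],"twist": 0},
    {"hand": 0.1,"dp": [0,0,0],"twist": 0}
  ]
}}

```text
clock: 2.58
tcp_pos: [561.1, -228.2, 138.4]
ee_rot: [[0.978, 0.208, -0.0], [0.208, -0.978, -0.0], [-0.0, 0.0, -1.0]]
force: [-0.9, 0.3, 0.4]
width: 47.0
```

```bash
python3 st.py 563 -226 137; python3 - <<'E'
from h import *
L=[]
for n,(x,y,f) in(("side",(282,110,10)),("top",(400,155,10))):
    p,d=vision.grab_frame(n); c=p[y:y+60,x:x+40] if 0 else p[y:y+60,x:x+50]; L.append(cv2.resize(c[:,:,::-1],None,fx=8,fy=8,interpolation=cv2.INTER_CUBIC))
cv2.imwrite("pics/g2.png",np.hstack(L))
E
```

```text
t 2.58 p [ 561.07 -228.24  138.41] yaw 12.02 z [-0. -0. -1.] F [-0.91  0.33  0.36] M [-0.006 -0.018 -0.055] w 47.02
tool delta mm [ 2.35 -1.79  1.41]
```

View pics/g2.png

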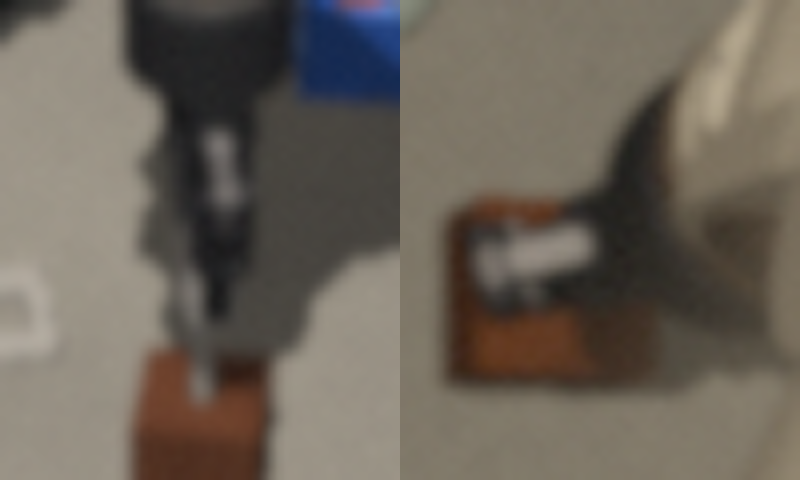

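```bash
python3 - <<'E'
from h import *
o=r.get_obs();p=np.array(o["tcp_pos"]);R=np.array(o["ee_rot"])
for s in(-1,1):
  for n in("side","top"):
    print(s,n,proj(n,[p+R@[0,s*26,15],p+R@[0,s*26,0]]).round(1).tolist())
print(proj("side",[[563,-226,155],[563,-226,115]]))
E
```

```text
-1 side [[308.6, 149.6], [308.6, 146.4]]
-1 top [[417.3, 189.7], [418.7, 188.9]]
1 side [[306.8, 140.6], [306.8, 137.4]]
1 top [[437.7, 185.0], [439.4, 184.1]]
[[307.2612411  138.70931939]
 [307.21702522 147.34215252]]
```

The near finger shows at about (309,148.5) against a predicted (308.6,149.6). That confirms the small offset of the TCP from the spindle. I'll correct it and close.

{"api": "carry_out", "payload": {
  "commands": [
    {"hand": 0.1,"dp": [0.0022,-0.0018,0.001],"twist": 0},
    {"hand": 0.1,"dp": [0,0,0],"twist": 0},
    {"hand": 0.1,"dp": [0,0,0],"twist": 0}
  ]
}}

```text
clock: 3.05
tcp_pos: [563.2, -225.7, 137.4]
ee_rot: [[0.978, 0.209, 0.0], [0.209, -0.978, -0.0], [0.0, 0.0, -1.0]]
force: [-0.1, -0.2, 0.2]
width: 46.9
```

```bash
python3 st.py 563 -226 137
```

```text
t 3.05 p [ 563.16 -225.71  137.41] yaw 12.05 z [ 1.e-04 -1.e-04 -1.e+00] F [-0.07 -0.21  0.2 ] M [-0.001 -0.016  0.001] w 46.88
tool delta mm [-0.21  0.25  0.41]
```

{"api": "carry_out", "payload": {
  "commands": [
    {"hand": -0.2,"dp": [0,0,0],"twist": 0},
    {"hand": -0.4,"dp": [0,0,0],"twist": 0},
    {"hand": -0.5,"dp": [0,0,0],"twist": 0},
    {"hand": -0.7,"dp": [0,0,0],"twist": 0},
    {"hand": -1,"dp": [0,0,0],"twist": 0},
    {"hand": -1,"dp": [0,0,0],"twist": 0}
  ],
  "newtons": 30
}}

```text
clock: 3.8
tcp_pos: [563.1, -225.9, 137.4]
ee_rot: [[0.978, 0.209, 0.0], [0.209, -0.978, -0.0], [0.0, 0.0, -1.0]]
force: [0.9, -0.1, 1.8]
width: 21.4
```

```bash
python3 st.py 563 -226 137
```

```text
t 3.8 p [ 563.1  -225.9   137.38] yaw 12.04 z [ 2.e-04 -2.e-04 -1.e+00] F [ 0.91 -0.06  1.79] M [-0.399 -0.115 -0.039] w 21.43
tool delta mm [-0.12  0.08  0.38]
```

Gripped at a width of 21.4 mm. Lifting.

{"api": "carry_out", "payload": {
  "commands": [
    {"hand": -1,"dp": [0,0,-0.005],"twist": 0},
    {"hand": -1,"dp": [0,0,-0.01],"twist": 0},
    {"hand": -1,"dp": [0,0,-0.015],"twist": 0},
    {"hand": -1,"dp": [0,0,-0.015],"twist": 0},
    {"hand": -1,"dp": [0,0,-0.015],"twist": 0},
    {"hand": -1,"dp": [0,0,-0.02],"twist": 0},
    {"hand": -1,"dp": [0,0,-0.02],"twist": 0},
    {"hand": -1,"dp": [0,0,-0.02],"twist": 0},
    {"hand": -1,"dp": [0,0,0],"twist": 0}
  ]
}}

```text
clock: 4.92
tcp_pos: [563.6, -225.9, 259.4]
ee_rot: [[0.978, 0.209, 0.003], [0.209, -0.978, -0.001], [0.003, 0.002, -1.0]]
force: [0.8, -0.2, -1.9]
width: 21.5
```

```bash
python3 st.py 530 147.5 257; python3 - <<'E'
from h import *
L=[]
for n,(x,y) in(("side",(282,90)),("top",(400,155))):
    p,d=vision.grab_frame(n); c=p[y:y+70,x:x+50]; L.append(cv2.resize(c[:,:,::-1],None,fx=8,fy=8,interpolation=cv2.INTER_CUBIC))
cv2.imwrite("pics/g3.png",np.hstack(L))
E
```

```text
t 4.92 p [ 563.58 -225.9   259.4 ] yaw 12.05 z [ 0.0029 -0.001  -1.    ] F [ 0.76 -0.19 -1.93] M [-0.008  0.004  0.001] w 21.46
tool delta mm [  45.1  -372.19    1.93]
```

View pics/g3.png

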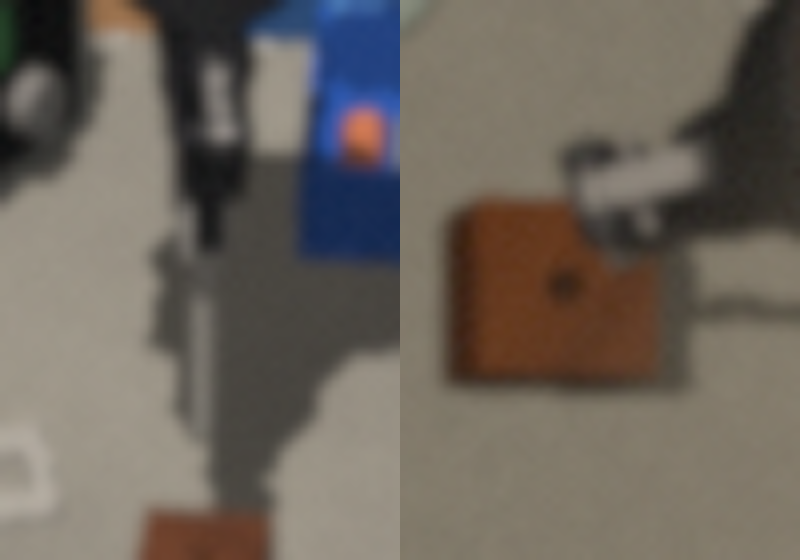

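The spindle is clear of the block. Side view: it hangs upright with the tip at (306.8,144.5). Top view: the empty hole is at (420,190). Next I'll carry it above the bush.

{"api": "carry_out", "payload": {
  "commands": [
    {"hand": -1,"dp": [0.005,-0.02,0],"twist": 0},
    {"hand": -1,"dp": [0.005,-0.04,0],"twist": 0},
    {"hand": -1,"dp": [0.005,-0.05,0],"twist": 0},
    {"hand": -1,"dp": [0.005,-0.052,0],"twist": 0},
    {"hand": -1,"dp": [0.005,-0.052,0],"twist": 0},
    {"hand": -1,"dp": [0.005,-0.052,0],"twist": 0},
    {"hand": -1,"dp": [0.005,-0.05,0],"twist": 0},
    {"hand": -1,"dp": [0.005,-0.036,0],"twist": 0},
    {"hand": -1,"dp": [0.005,-0.02,0],"twist": 0},
    {"hand": -1,"dp": [0,0,0],"twist": 0},
    {"hand": -1,"dp": [0,0,0],"twist": 0},
    {"hand": -1,"dp": [0,0,0],"twist": 0}
  ]
}}

```text
clock: 6.52
tcp_pos: [533.1, 130.1, 257.4]
ee_rot: [[0.973, 0.232, -0.003], [0.232, -0.973, 0.012], [-0.0, -0.012, -1.0]]
force: [0.9, 0.2, -1.7]
width: 20.9
```

```bash
python3 st.py 530 147.5 257; python3 - <<'E'
from h import *
L=[]
for n,(x,y) in(("side",(283,180)),("top",(255,170))):
    p,d=vision.grab_frame(n); np.savez(f"{n}4.npz",p=p,d=d); c=p[y:y+70,x:x+50]; L.append(cv2.resize(c[:,:,::-1],None,fx=8,fy=8,interpolation=cv2.INTER_CUBIC))
cv2.imwrite("pics/g4.png",np.hstack(L))
o=r.get_obs();p=np.array(o["tcp_pos"]);R=np.array(o["ee_rot"])
for n in("side","top"): print(n,proj(n,[p+R@[0,0,127.5],p+R@[0,0,60]]).round(1).tolist(), proj(n,[[530,147.5,92]]).round(1))
E
```

```text
t 6.53 p [533.12 130.06 257.4 ] yaw 13.41 z [-0.003   0.012  -0.9999] F [ 0.9   0.23 -1.73] M [-0.016  0.038 -0.027] w 20.93
tool delta mm [  1.01 -17.68   0.62]
side [[306.8, 217.7], [306.8, 202.4]] [[307.2 229.6]]
top [[283.4, 201.2], [279.8, 198.3]] [[279.4 203.8]]
```

View pics/g4.png

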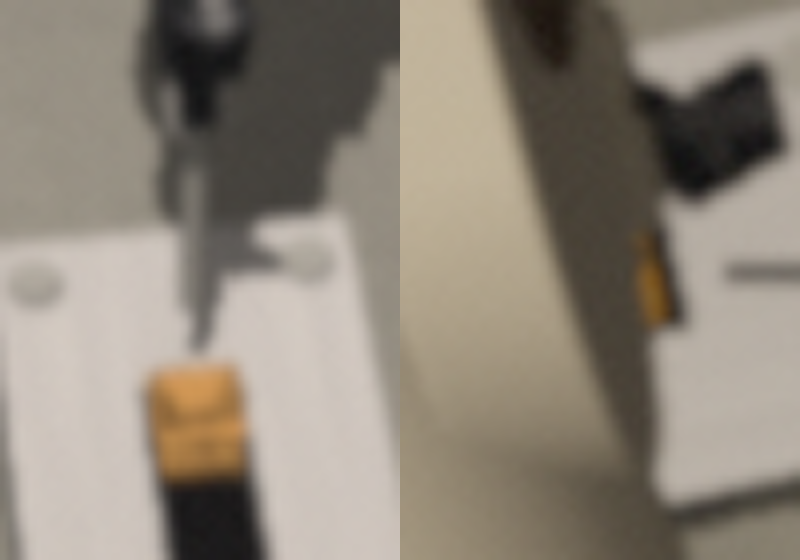

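```bash
python3 st.py 530 147.5 257; python3 - <<'E'
from h import *
print("side bush",plane("side",[(306.7,228.9)],92), "side tip", plane("side",[(306.3,218.3)],130))
print("top hole",plane("top",[(420.1,190.3)],60))
for z in(60,70,78): print("top bore",plane("top",[(280.1,205.1)],z))
E
```

```text
t 6.62 p [533.14 130.26 257.45] yaw 13.43 z [-0.0029  0.0121 -0.9999] F [ 0.42 -0.81 -1.07] M [ 0.036 -0.028  0.001] w 21.46
tool delta mm [  0.95 -17.49   0.67]
side bush [[531.68875044 144.56525353  92.        ]] side tip [[533.95263527 134.3715449  130.        ]]
top hole [[ 562.22246479 -225.241672     60.        ]]
top bore [[529.45283788 150.19784693  60.        ]]
top bore [[528.56223743 148.75139025  70.        ]]
top bore [[527.84975707 147.59422491  78.        ]]
```

{"api": "carry_out", "payload": {
  "commands": [
    {"hand": -1,"dp": [0.0005,-0.006,0],"twist": 0.7},
    {"hand": -1,"dp": [0.0005,-0.006,0],"twist": 0.7},
    {"hand": -1,"dp": [0,-0.005,0],"twist": 0},
    {"hand": -1,"dp": [0,0,0.01],"twist": 0},
    {"hand": -1,"dp": [0,0,0.01],"twist": 0},
    {"hand": -1,"dp": [0,0,0.005],"twist": 0},
    {"hand": -1,"dp": [0,0,0],"twist": 0},
    {"hand": -1,"dp": [0,0,0],"twist": 0}
  ]
}}

```text
clock: 7.62
tcp_pos: [533.4, 133.7, 232.9]
ee_rot: [[0.973, 0.232, -0.006], [0.232, -0.972, 0.023], [-0.0, -0.024, -1.0]]
force: [0.4, 0.2, -2.1]
width: 21.5
```

```bash
python3 st.py 530 147 257; python3 - <<'E'
from h import *
p,d=vision.grab_frame("side"); c=p[180:250,283:333]; cv2.imwrite("pics/g5.png",cv2.resize(c[:,:,::-1],None,fx=8,fy=8,interpolation=cv2.INTER_CUBIC))
o=r.get_obs();p=np.array(o["tcp_pos"]);R=np.array(o["ee_rot"])
for n in("side","top"): print(n,proj(n,[p+R@[0,0,127.5],p+R@[0,0,60]]).round(1).tolist(), proj(n,[[530,147.5,92]]).round(1))
E
```

```text
t 7.62 p [533.42 133.73 232.93] yaw 13.42 z [-0.0056  0.0229 -0.9997] F [ 0.38  0.21 -2.07] M [-0.03  -0.036 -0.006] w 21.53
tool delta mm [ -0.25 -14.27 -23.74]
side [[306.6, 224.1], [306.6, 208.9]] [[307.2 229.6]]
top [[282.8, 202.2], [279.5, 199.3]] [[279.4 203.8]]
```

View pics/g5.png

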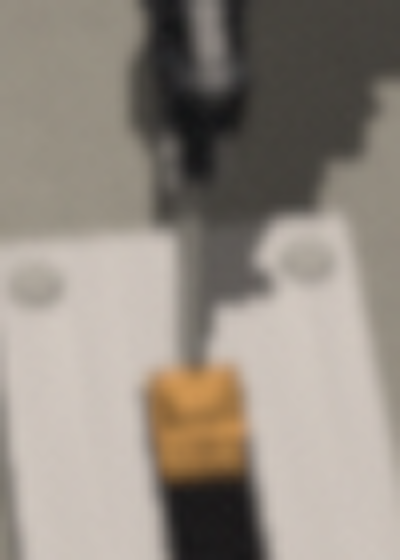

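```bash
python3 -c "
from h import *
print(np.round(r.get_obs()['qpos'],4))"
```

```text
[0.2342 0.0813 0.1402 1.6296 0.0236 3.1414]
```

Joint 6 has hit its +3.14 limit, so the remaining move was clipped. The spindle is round, so I'll back up a little and turn the tool by -90°. That aligns tool x with the unit's +y.

{"api": "carry_out", "payload": {
  "commands": [
    {"hand": -1,"dp": [0,0,-0.015],"twist": 0},
    {"hand": -1,"dp": [0,0,-0.01],"twist": -5},
    {"hand": -1,"dp": [0,0,0],"twist": -10},
    {"hand": -1,"dp": [0,0,0],"twist": -10},
    {"hand": -1,"dp": [0,0,0],"twist": -10},
    {"hand": -1,"dp": [0,0,0],"twist": -10},
    {"hand": -1,"dp": [0,0,0],"twist": -10},
    {"hand": -1,"dp": [0,0,0],"twist": -10},
    {"hand": -1,"dp": [0,0,0],"twist": -10},
    {"hand": -1,"dp": [0,0,0],"twist": -10},
    {"hand": -1,"dp": [0,0,0],"twist": -4},
    {"hand": -1,"dp": [0,0,0],"twist": 0}
  ],
  "newtons": 50
}}

```text
clock: 9.18
tcp_pos: [533.8, 133.2, 258.8]
ee_rot: [[-0.214, 0.977, -0.005], [0.976, 0.215, 0.023], [0.024, 0.0, -1.0]]
force: [-0.4, 0.5, -2.3]
width: 20.8
```

```bash
python3 st.py 530 147 257;  python3 -c "
from h import *
print(np.round(r.get_obs()['qpos'],4))"
```

```text
t 9.18 p [533.75 133.2  258.8 ] yaw 102.39 z [-0.0048  0.0231 -0.9997] F [-0.41  0.46 -2.27] M [-0.035 -0.054 -0.007] w 20.8
tool delta mm [14.24 -0.7   2.13]
[0.2331 0.0907 0.2004 1.6797 0.0236 1.5877]
```

The orientation keeps a 1.3° tilt picked up at the clipped limit. That is well inside the 7° allowed, and I account for it in the tip position. Moving over the bush.

{"api": "carry_out", "payload": {
  "commands": [
    {"hand": -1,"dp": [0.006,-0.0007,0],"twist": 0},
    {"hand": -1,"dp": [0.005,0,0],"twist": 0.4},
    {"hand": -1,"dp": [0,0,0.01],"twist": 0},
    {"hand": -1,"dp": [0,0,0.012],"twist": 0},
    {"hand": -1,"dp": [0,0,0.01],"twist": 0},
    {"hand": -1,"dp": [0,0,0],"twist": 0},
    {"hand": -1,"dp": [0,0,0],"twist": 0}
  ]
}}

```text
clock: 10.05
tcp_pos: [530.3, 144.4, 226.1]
ee_rot: [[-0.208, 0.978, -0.006], [0.978, 0.208, 0.023], [0.024, -0.001, -1.0]]
force: [0.3, 0.4, -0.7]
width: 21.0
```

```bash
cat > look.py <<'E'
from h import *
import sys
name=sys.argv[1]; L=[]
for n,(x,y) in(("side",(283,180)),("top",(255,170))):
    p,d=vision.grab_frame(n); c=p[y:y+70,x:x+50]; L.append(cv2.resize(c[:,:,::-1],None,fx=8,fy=8,interpolation=cv2.INTER_CUBIC))
cv2.imwrite(f"pics/{name}.png",np.hstack(L))
o=r.get_obs();p=np.array(o["tcp_pos"]);R=np.array(o["ee_rot"]); t=p+R@[0,0,127.5]
c=np.array([522.9,181.5]);a=np.radians(12.0);ex=np.array([np.cos(a),np.sin(a)]);ey=np.array([-ex[1],ex[0]])
print("tip",t.round(1),"own x,y",((t[:2]-c)@ex).round(1),((t[:2]-c)@ey).round(1))
for n in("side","top"): print(n,proj(n,[t,p+R@[0,0,60]]).round(1).tolist())
E
python3 st.py; python3 look.py g6
```

```text
t 10.05 p [530.31 144.41 226.14] yaw 102.02 z [-0.0057  0.0229 -0.9997] F [ 0.28  0.45 -0.74] M [-0.004 -0.034 -0.016] w 21.01
tip [529.8 147.4  98.9] own x,y -0.3 -34.8
side [[307.2, 228.2], [307.2, 213.1]]
top [[279.0, 203.6], [275.5, 200.9]]
```

View pics/g6.png

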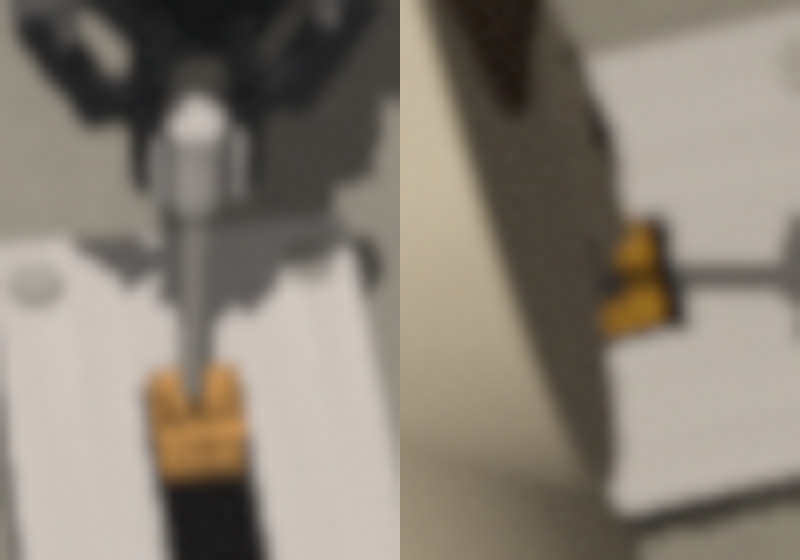

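Side view: the shaft enters the funnel laterally centred, tip about (307.5,229–230). Top view: it sits over the bush (280,204). I'll descend gently and watch the forces.

{"api": "carry_out", "payload": {
  "commands": [
    {"hand": -1,"dp": [0,0,0.004],"twist": 0},
    {"hand": -1,"dp": [0,0,0.004],"twist": 0},
    {"hand": -1,"dp": [0,0,0.003],"twist": 0},
    {"hand": -1,"dp": [0,0,0],"twist": 0}
  ]
}}

```text
clock: 10.65
tcp_pos: [530.1, 144.7, 214.6]
ee_rot: [[-0.208, 0.978, -0.006], [0.978, 0.208, 0.023], [0.024, -0.002, -1.0]]
force: [-0.4, -1.1, -1.8]
width: 21.0
```

```bash
python3 st.py; python3 look.py g7
```

```text
t 10.65 p [530.09 144.7  214.58] yaw 102.02 z [-0.0065  0.0227 -0.9997] F [-0.4  -1.05 -1.81] M [ 0.013 -0.016  0.02 ] w 21.0
tip [529.4 147.7  87.5] own x,y -0.6 -34.4
side [[307.3, 230.6], [307.3, 215.7]]
top [[279.5, 204.2], [276.1, 201.5]]
```

View pics/g7.png

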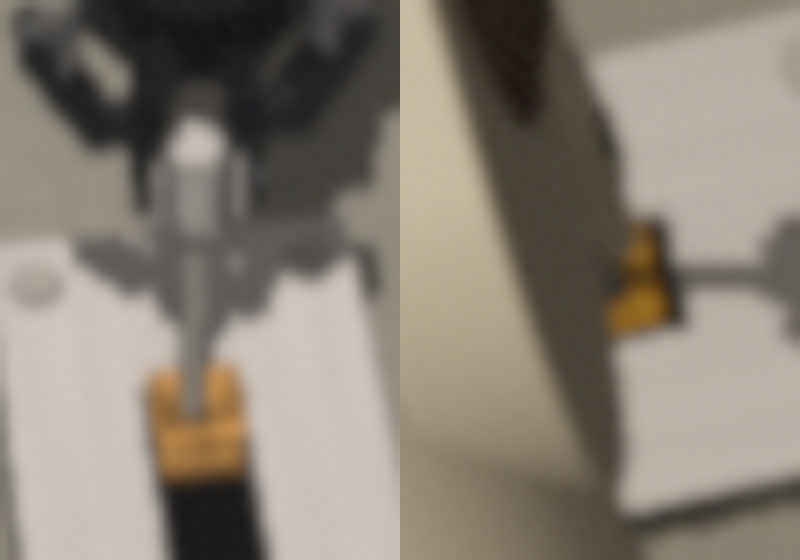

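The shaft now disappears behind the bush's front rim, centred at x of about 307, with no contact force. Continuing down.

{"api": "carry_out", "payload": {
  "commands": [
    {"hand": -1,"dp": [0,0,0.003],"twist": 0},
    {"hand": -1,"dp": [0,0,0.003],"twist": 0},
    {"hand": -1,"dp": [0,0,0],"twist": 0}
  ]
}}

```text
clock: 11.12
tcp_pos: [530.0, 144.8, 208.6]
ee_rot: [[-0.208, 0.978, -0.006], [0.978, 0.208, 0.023], [0.024, -0.002, -1.0]]
force: [-1.0, 0.0, -1.5]
width: 20.8
```

```bash
python3 st.py
```

```text
t 11.12 p [530.04 144.85 208.57] yaw 102.02 z [-0.0065  0.0227 -0.9997] F [-1.01  0.02 -1.52] M [-0.046 -0.04  -0.017] w 20.81
```

{"api": "carry_out", "payload": {
  "commands": [
    {"hand": -1,"dp": [0,0,0.002],"twist": 0},
    {"hand": -1,"dp": [0,0,0.002],"twist": 0},
    {"hand": -1,"dp": [0,0,0],"twist": 0}
  ]
}}

```text
clock: 11.5
tcp_pos: [530.1, 145.0, 204.7]
ee_rot: [[-0.208, 0.978, -0.006], [0.978, 0.208, 0.023], [0.024, -0.001, -1.0]]
force: [-0.6, -0.1, -0.7]
width: 21.0
```

```bash
python3 st.py
```

```text
t 11.5 p [530.08 144.96 204.73] yaw 102.02 z [-0.0062  0.0228 -0.9997] F [-0.58 -0.14 -0.66] M [-0.005 -0.035 -0.039] w 21.01
```

{"api": "carry_out", "payload": {
  "commands": [
    {"hand": -1,"dp": [0,0,0.002],"twist": 0},
    {"hand": -1,"dp": [0,0,0.002],"twist": 0},
    {"hand": -1,"dp": [0,0,0],"twist": 0}
  ]
}}

```text
clock: 11.88
tcp_pos: [530.1, 145.0, 200.7]
ee_rot: [[-0.208, 0.978, -0.006], [0.978, 0.208, 0.023], [0.024, -0.001, -1.0]]
force: [0.7, -0.3, -1.8]
width: 21.3
```

```bash
python3 st.py
```

```text
t 11.88 p [530.05 145.04 200.73] yaw 102.02 z [-0.0062  0.0227 -0.9997] F [ 0.69 -0.29 -1.79] M [-0.073  0.065  0.042] w 21.26
```

{"api": "carry_out", "payload": {
  "commands": [
    {"hand": -1,"dp": [0,0,0.002],"twist": 0},
    {"hand": -1,"dp": [0,0,0.003],"twist": 0},
    {"hand": -1,"dp": [0,0,0],"twist": 0}
  ]
}}

```text
clock: 12.25
tcp_pos: [530.0, 145.2, 195.6]
ee_rot: [[-0.208, 0.978, -0.006], [0.978, 0.208, 0.023], [0.024, -0.001, -1.0]]
force: [-0.2, -0.0, -2.2]
width: 20.4
```

```bash
python3 st.py
```

```text
t 12.25 p [530.   145.17 195.59] yaw 102.03 z [-0.0064  0.0227 -0.9997] F [-0.19 -0.03 -2.19] M [-0.045  0.021 -0.003] w 20.44
```

The tip is in the bore with no contact. Continuing towards the plate, expected at a TCP z of about 165.

{"api": "carry_out", "payload": {
  "commands": [
    {"hand": -1,"dp": [0,0,0.003],"twist": 0},
    {"hand": -1,"dp": [0,0,0.003],"twist": 0},
    {"hand": -1,"dp": [0,0,0.003],"twist": 0},
    {"hand": -1,"dp": [0,0,0],"twist": 0}
  ]
}}

```text
clock: 12.75
tcp_pos: [529.9, 145.4, 186.6]
ee_rot: [[-0.208, 0.978, -0.006], [0.978, 0.208, 0.023], [0.024, -0.002, -1.0]]
force: [-0.4, -0.2, -1.5]
width: 21.1
```

```bash
python3 st.py
```

```text
t 12.75 p [529.93 145.36 186.59] yaw 102.02 z [-0.0064  0.0227 -0.9997] F [-0.35 -0.22 -1.5 ] M [-0.056 -0.055 -0.019] w 21.07
```

{"api": "carry_out", "payload": {
  "commands": [
    {"hand": -1,"dp": [0,0,0.003],"twist": 0},
    {"hand": -1,"dp": [0,0,0.003],"twist": 0},
    {"hand": -1,"dp": [0,0,0.003],"twist": 0},
    {"hand": -1,"dp": [0,0,0],"twist": 0}
  ]
}}

```text
clock: 13.25
tcp_pos: [529.9, 145.6, 177.6]
ee_rot: [[-0.208, 0.978, -0.006], [0.978, 0.208, 0.023], [0.024, -0.001, -1.0]]
force: [-0.2, 0.1, -1.4]
width: 20.6
```

```bash
python3 st.py
```

```text
t 13.25 p [529.88 145.57 177.64] yaw 102.03 z [-0.0064  0.0227 -0.9997] F [-0.19  0.05 -1.39] M [-0.089  0.013  0.009] w 20.57
```

{"api": "carry_out", "payload": {
  "commands": [
    {"hand": -1,"dp": [0,0,0.003],"twist": 0},
    {"hand": -1,"dp": [0,0,0.003],"twist": 0},
    {"hand": -1,"dp": [0,0,0.003],"twist": 0},
    {"hand": -1,"dp": [0,0,0],"twist": 0}
  ]
}}

```text
clock: 13.75
tcp_pos: [529.8, 145.8, 168.6]
ee_rot: [[-0.208, 0.978, -0.006], [0.978, 0.208, 0.023], [0.024, -0.002, -1.0]]
force: [0.2, -0.3, -1.2]
width: 20.6
```

```bash
python3 st.py
```

```text
t 13.75 p [529.8  145.76 168.62] yaw 102.03 z [-0.0064  0.0227 -0.9997] F [ 0.24 -0.26 -1.17] M [-0.046 -0.024 -0.01 ] w 20.55
```

{"api": "carry_out", "payload": {
  "commands": [
    {"hand": -1,"dp": [0,0,0.001],"twist": 0},
    {"hand": -1,"dp": [0,0,0.001],"twist": 0},
    {"hand": -1,"dp": [0,0,0],"twist": 0}
  ]
}}

```text
clock: 14.12
tcp_pos: [529.9, 145.8, 166.9]
ee_rot: [[-0.208, 0.978, -0.006], [0.978, 0.208, 0.023], [0.024, -0.001, -1.0]]
force: [0.1, -0.1, -1.5]
width: 20.9
```

{"api": "carry_out", "payload": {
  "commands": [
    {"hand": -1,"dp": [0,0,0.001],"twist": 0},
    {"hand": -1,"dp": [0,0,0.001],"twist": 0},
    {"hand": -1,"dp": [0,0,0],"twist": 0}
  ]
}}

```text
clock: 14.5
tcp_pos: [530.0, 145.9, 165.2]
ee_rot: [[-0.208, 0.978, -0.006], [0.978, 0.208, 0.023], [0.024, -0.001, -1.0]]
force: [-1.6, 0.4, 1.8]
width: 20.5
```

{"api": "carry_out", "payload": {
  "commands": [
    {"hand": -1,"dp": [0,0,0.001],"twist": 0},
    {"hand": -1,"dp": [0,0,0],"twist": 0}
  ]
}}

```text
clock: 14.75
tcp_pos: [530.0, 145.9, 164.2]
ee_rot: [[-0.208, 0.978, -0.005], [0.978, 0.208, 0.023], [0.024, -0.001, -1.0]]
force: [-0.5, -0.3, 2.4]
width: 20.9
```

Contact at a TCP z of about 165.5, so the tip is at about 38 mm as expected. The load is now about 4 N. I'll slide along tool +x, the unit's +y, compensating for the small tilt.

{"api": "carry_out", "payload": {
  "commands": [
    {"hand": -1,"dp": [0.001,0,0.0005],"twist": 0},
    {"hand": -1,"dp": [0.002,0,5e-05],"twist": 0},
    {"hand": -1,"dp": [0.002,0,5e-05],"twist": 0},
    {"hand": -1,"dp": [0.002,0,5e-05],"twist": 0},
    {"hand": -1,"dp": [0,0,0],"twist": 0}
  ],
  "newtons": 80
}}

```text
clock: 15.38
tcp_pos: [528.6, 152.9, 163.6]
ee_rot: [[-0.208, 0.978, -0.006], [0.978, 0.208, 0.023], [0.023, -0.001, -1.0]]
force: [1.1, -2.8, 3.7]
width: 20.4
```

```bash
python3 st.py; python3 look.py g8
```

```text
t 15.38 p [528.57 152.86 163.6 ] yaw 102.03 z [-0.0055  0.0228 -0.9997] F [ 1.1  -2.84  3.66] M [-0.911 -0.313 -0.016] w 20.44
tip [527.8 155.7  36.1] own x,y -0.6 -26.2
side [[307.5, 243.1], [307.6, 228.9]]
top [[279.4, 206.5], [276.1, 204.2]]
```

View pics/g8.png

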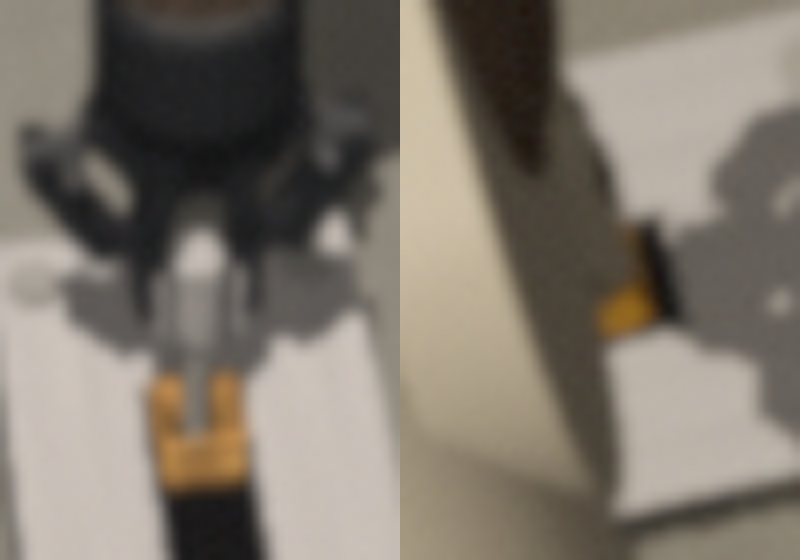

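The bush is moving along with the spindle: its front edge in the side view shifted from about y=480 to 490 in the crop. The press is about 5 N and the drag about 3 N. Continuing.

{"api": "carry_out", "payload": {
  "commands": [
    {"hand": -1,"dp": [0.002,0,5e-05],"twist": 0},
    {"hand": -1,"dp": [0.002,0,5e-05],"twist": 0},
    {"hand": -1,"dp": [0.002,0,5e-05],"twist": 0},
    {"hand": -1,"dp": [0.002,0,5e-05],"twist": 0},
    {"hand": -1,"dp": [0,0,0],"twist": 0}
  ]
}}

```text
clock: 16.1
tcp_pos: [526.7, 160.8, 163.5]
ee_rot: [[-0.209, 0.978, -0.006], [0.978, 0.209, 0.023], [0.024, -0.001, -1.0]]
force: [0.4, -3.6, 4.6]
width: 20.4
```

```bash
python3 st.py
```

```text
t 16.1 p [526.73 160.79 163.48] yaw 102.04 z [-0.006   0.023  -0.9997] F [ 0.42 -3.55  4.58] M [-0.858 -0.239  0.   ] w 20.42
```

{"api": "carry_out", "payload": {
  "commands": [
    {"hand": -1,"dp": [0.002,0,5e-05],"twist": 0},
    {"hand": -1,"dp": [0.002,0,5e-05],"twist": 0},
    {"hand": -1,"dp": [0.002,0,5e-05],"twist": 0},
    {"hand": -1,"dp": [0,0,0],"twist": 0}
  ]
}}

```text
clock: 16.6
tcp_pos: [525.5, 166.7, 163.4]
ee_rot: [[-0.208, 0.978, -0.006], [0.978, 0.209, 0.023], [0.024, -0.001, -1.0]]
force: [1.4, -2.6, 4.0]
width: 20.4
```

```bash
python3 st.py; python3 look.py g9
```

```text
t 16.6 p [525.48 166.66 163.45] yaw 102.04 z [-0.006   0.023  -0.9997] F [ 1.39 -2.64  3.99] M [-0.93  -0.204  0.016] w 20.38
tip [524.7 169.5  36. ] own x,y -0.7 -12.1
side [[308.1, 246.5], [308.2, 232.3]]
top [[274.4, 207.7], [270.8, 205.4]]
```

View pics/g9.png

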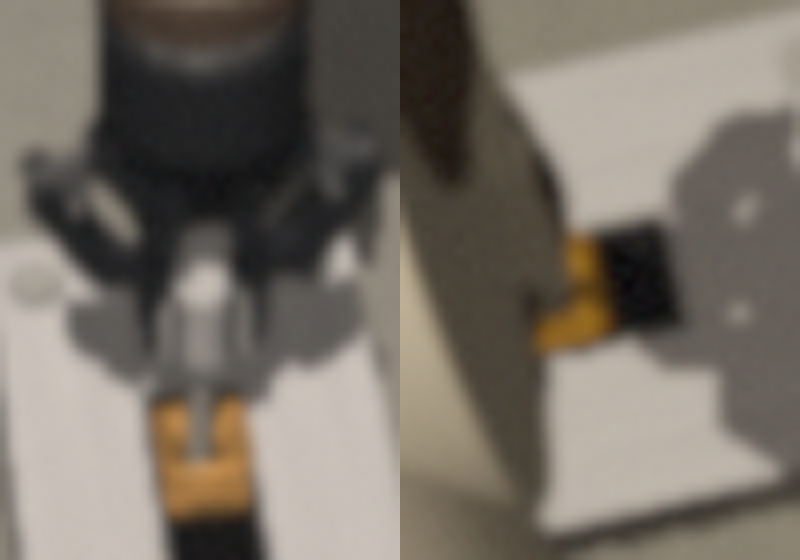

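The bush has followed, and the black shutter now shows behind it in the top view. From here the socket could be close, so I'll use 1 mm steps with force readings.

{"api": "carry_out", "payload": {
  "commands": [
    {"hand": -1,"dp": [0.0015,0,4e-05],"twist": 0},
    {"hand": -1,"dp": [0.0015,0,4e-05],"twist": 0},
    {"hand": -1,"dp": [0,0,0],"twist": 0}
  ]
}}

```text
clock: 17.08
tcp_pos: [524.9, 169.5, 163.5]
ee_rot: [[-0.208, 0.978, -0.006], [0.978, 0.209, 0.023], [0.024, -0.001, -1.0]]
force: [0.7, -2.2, 4.2]
width: 20.4
```

{"api": "carry_out", "payload": {
  "commands": [
    {"hand": -1,"dp": [0.001,0,2e-05],"twist": 0},
    {"hand": -1,"dp": [0.001,0,2e-05],"twist": 0},
    {"hand": -1,"dp": [0,0,0],"twist": 0}
  ]
}}

```text
clock: 17.45
tcp_pos: [524.5, 171.4, 163.5]
ee_rot: [[-0.208, 0.978, -0.006], [0.978, 0.208, 0.023], [0.024, -0.001, -1.0]]
force: [0.6, -3.2, 4.7]
width: 20.3
```

{"api": "carry_out", "payload": {
  "commands": [
    {"hand": -1,"dp": [0.001,0,2e-05],"twist": 0},
    {"hand": -1,"dp": [0.001,0,2e-05],"twist": 0},
    {"hand": -1,"dp": [0,0,0],"twist": 0}
  ]
}}

```text
clock: 17.82
tcp_pos: [524.0, 173.4, 163.4]
ee_rot: [[-0.208, 0.978, -0.006], [0.978, 0.208, 0.023], [0.024, -0.001, -1.0]]
force: [1.3, -2.6, 3.9]
width: 19.9
```

{"api": "carry_out", "payload": {
  "commands": [
    {"hand": -1,"dp": [0.001,0,2e-05],"twist": 0},
    {"hand": -1,"dp": [0.001,0,2e-05],"twist": 0},
    {"hand": -1,"dp": [0,0,0],"twist": 0}
  ]
}}

```text
clock: 18.2
tcp_pos: [523.6, 175.4, 163.5]
ee_rot: [[-0.208, 0.978, -0.006], [0.978, 0.208, 0.023], [0.024, -0.001, -1.0]]
force: [0.9, -2.7, 4.1]
width: 20.2
```

{"api": "carry_out", "payload": {
  "commands": [
    {"hand": -1,"dp": [0.001,0,2e-05],"twist": 0},
    {"hand": -1,"dp": [0.001,0,2e-05],"twist": 0},
    {"hand": -1,"dp": [0,0,0],"twist": 0}
  ]
}}

```text
clock: 18.58
tcp_pos: [523.2, 177.3, 163.5]
ee_rot: [[-0.208, 0.978, -0.006], [0.978, 0.208, 0.023], [0.024, -0.001, -1.0]]
force: [1.2, -4.2, 4.0]
width: 20.2
```

{"api": "carry_out", "payload": {
  "commands": [
    {"hand": -1,"dp": [0.001,0,2e-05],"twist": 0},
    {"hand": -1,"dp": [0.001,0,2e-05],"twist": 0},
    {"hand": -1,"dp": [0,0,0],"twist": 0}
  ]
}}

```text
clock: 18.95
tcp_pos: [522.8, 179.3, 163.5]
ee_rot: [[-0.208, 0.978, -0.006], [0.978, 0.208, 0.023], [0.024, -0.001, -1.0]]
force: [-0.3, -3.5, 3.7]
width: 20.2
```

{"api": "carry_out", "payload": {
  "commands": [
    {"hand": -1,"dp": [0.001,0,2e-05],"twist": 0},
    {"hand": -1,"dp": [0.001,0,2e-05],"twist": 0},
    {"hand": -1,"dp": [0,0,0],"twist": 0}
  ]
}}

```text
clock: 19.32
tcp_pos: [522.4, 181.2, 163.5]
ee_rot: [[-0.208, 0.978, -0.006], [0.978, 0.208, 0.023], [0.024, -0.001, -1.0]]
force: [0.0, -3.3, 4.0]
width: 20.4
```

{"api": "carry_out", "payload": {
  "commands": [
    {"hand": -1,"dp": [0.001,0,2e-05],"twist": 0},
    {"hand": -1,"dp": [0.001,0,2e-05],"twist": 0},
    {"hand": -1,"dp": [0,0,0],"twist": 0}
  ]
}}

```text
clock: 19.7
tcp_pos: [522.0, 183.2, 163.5]
ee_rot: [[-0.208, 0.978, -0.006], [0.978, 0.208, 0.023], [0.024, -0.001, -1.0]]
force: [0.7, -3.0, 3.7]
width: 20.1
```

{"api": "carry_out", "payload": {
  "commands": [
    {"hand": -1,"dp": [0.001,0,2e-05],"twist": 0},
    {"hand": -1,"dp": [0.001,0,2e-05],"twist": 0},
    {"hand": -1,"dp": [0,0,0],"twist": 0}
  ]
}}

```text
clock: 20.08
tcp_pos: [521.5, 185.2, 163.5]
ee_rot: [[-0.208, 0.978, -0.006], [0.978, 0.208, 0.023], [0.024, -0.001, -1.0]]
force: [0.3, -2.8, 2.7]
width: 20.0
```

{"api": "carry_out", "payload": {
  "commands": [
    {"hand": -1,"dp": [0.0007,0,2e-05],"twist": 0},
    {"hand": -1,"dp": [0,0,0],"twist": 0}
  ]
}}

```text
clock: 20.32
tcp_pos: [521.4, 185.8, 163.5]
ee_rot: [[-0.208, 0.978, -0.006], [0.978, 0.208, 0.023], [0.024, -0.001, -1.0]]
force: [0.2, -3.6, 3.5]
width: 19.8
```

```bash
python3 st.py
```

```text
t 20.32 p [521.44 185.79 163.53] yaw 102.02 z [-0.0059  0.0229 -0.9997] F [ 0.19 -3.58  3.46] M [-0.949 -0.15  -0.075] w 19.79
```

{"api": "carry_out", "payload": {
  "commands": [
    {"hand": -1,"dp": [0.001,0,0.0002],"twist": 0},
    {"hand": -1,"dp": [0.001,0,2e-05],"twist": 0},
    {"hand": -1,"dp": [0,0,0],"twist": 0}
  ]
}}

```text
clock: 20.7
tcp_pos: [521.0, 187.8, 163.3]
ee_rot: [[-0.208, 0.978, -0.006], [0.978, 0.209, 0.023], [0.024, -0.001, -1.0]]
force: [0.6, -3.3, 4.6]
width: 20.1
```

{"api": "carry_out", "payload": {
  "commands": [
    {"hand": -1,"dp": [0.001,0,2e-05],"twist": 0},
    {"hand": -1,"dp": [0.001,0,2e-05],"twist": 0},
    {"hand": -1,"dp": [0,0,0],"twist": 0}
  ]
}}

```text
clock: 21.08
tcp_pos: [520.2, 190.1, 162.6]
ee_rot: [[-0.209, 0.978, -0.007], [0.978, 0.209, 0.024], [0.025, -0.002, -1.0]]
force: [1.2, -0.3, -2.4]
width: 20.3
```

The load vanished (Fz from +4.6 to -2.4) and the TCP dipped 0.7 mm, so the tip is over the socket. Lowering gently.

{"api": "carry_out", "payload": {
  "commands": [
    {"hand": -1,"dp": [0.0005,0,0.001],"twist": 0},
    {"hand": -1,"dp": [0,0,0.001],"twist": 0},
    {"hand": -1,"dp": [0,0,0],"twist": 0}
  ]
}}

```text
clock: 21.45
tcp_pos: [520.3, 190.3, 161.0]
ee_rot: [[-0.208, 0.978, -0.006], [0.978, 0.208, 0.023], [0.024, -0.002, -1.0]]
force: [0.8, 0.4, -2.6]
width: 20.0
```

```bash
python3 st.py
```

```text
t 21.45 p [520.33 190.27 161.04] yaw 102.03 z [-0.0065  0.023  -0.9997] F [ 0.76  0.36 -2.58] M [-0.032  0.055 -0.002] w 20.02
```

{"api": "carry_out", "payload": {
  "commands": [
    {"hand": -1,"dp": [0,0,0.002],"twist": 0},
    {"hand": -1,"dp": [0,0,0.002],"twist": 0},
    {"hand": -1,"dp": [0,0,0],"twist": 0}
  ]
}}

```text
clock: 21.82
tcp_pos: [520.4, 190.2, 157.1]
ee_rot: [[-0.208, 0.978, -0.006], [0.978, 0.208, 0.023], [0.024, -0.001, -1.0]]
force: [-0.7, 0.0, -1.7]
width: 20.1
```

{"api": "carry_out", "payload": {
  "commands": [
    {"hand": -1,"dp": [0,0,0.002],"twist": 0},
    {"hand": -1,"dp": [0,0,0.002],"twist": 0},
    {"hand": -1,"dp": [0,0,0],"twist": 0}
  ]
}}

```text
clock: 22.2
tcp_pos: [520.3, 190.3, 153.1]
ee_rot: [[-0.208, 0.978, -0.006], [0.978, 0.208, 0.023], [0.024, -0.001, -1.0]]
force: [-0.6, 0.2, -1.5]
width: 20.2
```

{"api": "carry_out", "payload": {
  "commands": [
    {"hand": -1,"dp": [0,0,0.002],"twist": 0},
    {"hand": -1,"dp": [0,0,0.002],"twist": 0},
    {"hand": -1,"dp": [0,0,0],"twist": 0}
  ]
}}

```text
clock: 22.58
tcp_pos: [520.3, 190.4, 149.1]
ee_rot: [[-0.208, 0.978, -0.006], [0.978, 0.208, 0.023], [0.024, -0.001, -1.0]]
force: [-0.5, -0.4, -0.9]
width: 20.2
```

Free all the way. Now 1 mm steps to the seat, expected at a TCP z of about 145.

{"api": "carry_out", "payload": {
  "commands": [
    {"hand": -1,"dp": [0,0,0.001],"twist": 0},
    {"hand": -1,"dp": [0,0,0.001],"twist": 0},
    {"hand": -1,"dp": [0,0,0],"twist": 0}
  ]
}}

```text
clock: 22.95
tcp_pos: [520.3, 190.5, 147.3]
ee_rot: [[-0.208, 0.978, -0.006], [0.978, 0.208, 0.023], [0.024, -0.001, -1.0]]
force: [-0.3, -0.1, -1.5]
width: 20.2
```

{"api": "carry_out", "payload": {
  "commands": [
    {"hand": -1,"dp": [0,0,0.001],"twist": 0},
    {"hand": -1,"dp": [0,0,0.0005],"twist": 0},
    {"hand": -1,"dp": [0,0,0],"twist": 0}
  ]
}}

```text
clock: 23.32
tcp_pos: [520.4, 190.5, 145.8]
ee_rot: [[-0.208, 0.978, -0.006], [0.978, 0.208, 0.023], [0.024, -0.001, -1.0]]
force: [-0.2, 0.2, -1.1]
width: 20.1
```

{"api": "carry_out", "payload": {
  "commands": [
    {"hand": -1,"dp": [0,0,0.0005],"twist": 0},
    {"hand": -1,"dp": [0,0,0],"twist": 0}
  ]
}}

```text
clock: 23.58
tcp_pos: [520.4, 190.6, 145.6]
ee_rot: [[-0.208, 0.978, -0.006], [0.978, 0.208, 0.023], [0.024, -0.001, -1.0]]
force: [-0.6, -0.3, -0.0]
width: 20.0
```

{"api": "carry_out", "payload": {
  "commands": [
    {"hand": -1,"dp": [0,0,0.0007],"twist": 0},
    {"hand": -1,"dp": [0,0,0],"twist": 0}
  ]
}}

```text
clock: 23.82
tcp_pos: [520.4, 190.6, 144.9]
ee_rot: [[-0.208, 0.978, -0.006], [0.978, 0.208, 0.023], [0.024, -0.001, -1.0]]
force: [-0.8, -0.2, 3.2]
width: 20.1
```

```bash
python3 st.py; python3 look.py g10
```

```text
t 23.82 p [520.44 190.59 144.86] yaw 102.03 z [-0.0056  0.023  -0.9997] F [-0.78 -0.19  3.17] M [-0.095  0.204 -0.038] w 20.05
tip [519.7 193.5  17.4] own x,y -0.6 12.4
side [[309.0, 256.2], [309.1, 242.3]]
top [[266.9, 210.2], [262.9, 208.1]]
```

View pics/g10.png

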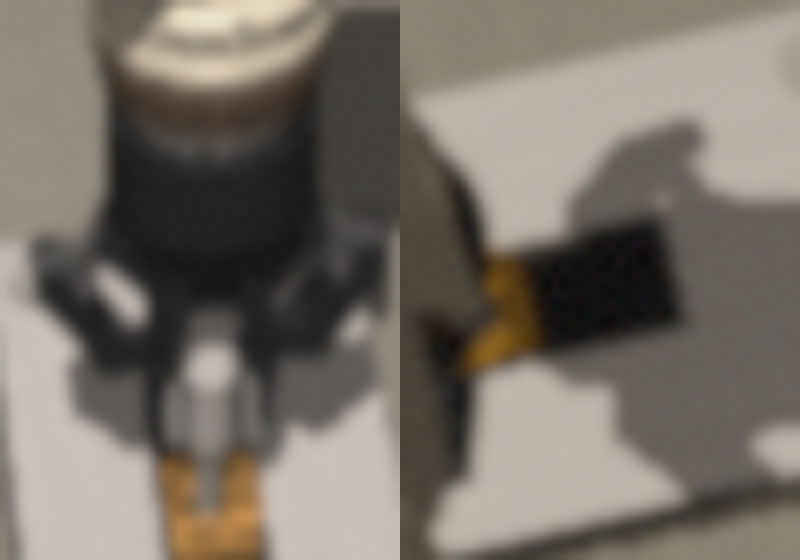

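Firm seat contact: tip at about 17.4 mm by kinematics, load about 4.5 N. I'll ease the press off and open slowly.

{"api": "carry_out", "payload": {
  "commands": [
    {"hand": -1,"dp": [0,0,-0.0006],"twist": 0},
    {"hand": -0.5,"dp": [0,0,0],"twist": 0},
    {"hand": -0.4,"dp": [0,0,0],"twist": 0},
    {"hand": -0.3,"dp": [0,0,0],"twist": 0},
    {"hand": -0.1,"dp": [0,0,0],"twist": 0},
    {"hand": 0.1,"dp": [0,0,0],"twist": 0},
    {"hand": 0.2,"dp": [0,0,0],"twist": 0},
    {"hand": 0.2,"dp": [0,0,0],"twist": 0},
    {"hand": 0.2,"dp": [0,0,0],"twist": 0}
  ]
}}

```text
clock: 25.05
tcp_pos: [520.4, 190.5, 145.3]
ee_rot: [[-0.208, 0.978, -0.006], [0.978, 0.208, 0.023], [0.024, -0.001, -1.0]]
force: [-0.3, 0.8, -0.0]
width: 50.8
```

```bash
python3 st.py; python3 look.py g11
```

```text
t 25.05 p [520.39 190.54 145.26] yaw 102.02 z [-0.0059  0.0228 -0.9997] F [-0.26  0.8  -0.04] M [-0.039 -0.034 -0.03 ] w 50.82
tip [519.6 193.5  17.8] own x,y -0.7 12.4
side [[309.1, 256.1], [309.1, 242.2]]
top [[266.9, 210.2], [262.8, 208.2]]
```

View pics/g11.png

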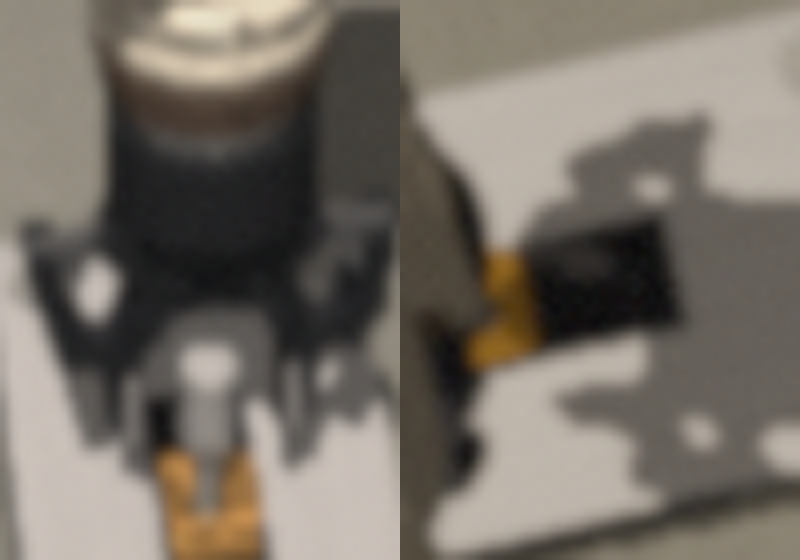

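The spindle stands free between the open fingers. Retracting upward, then aside so the top camera gets a clear view.

{"api": "carry_out", "payload": {
  "commands": [
    {"hand": 0.2,"dp": [0,0,-0.005],"twist": 0},
    {"hand": 0.2,"dp": [0,0,-0.012],"twist": 0},
    {"hand": 0.2,"dp": [0,0,-0.02],"twist": 0},
    {"hand": 0.2,"dp": [0,0,-0.025],"twist": 0},
    {"hand": 0.2,"dp": [0,0,-0.03],"twist": 0},
    {"hand": 0.2,"dp": [-0.01,0,-0.03],"twist": 0},
    {"hand": 0.2,"dp": [-0.03,0,0],"twist": 0},
    {"hand": 0.2,"dp": [-0.04,0,0],"twist": 0},
    {"hand": 0.2,"dp": [-0.04,0,0],"twist": 0},
    {"hand": 0.2,"dp": [-0.04,0,0],"twist": 0},
    {"hand": 0.2,"dp": [-0.03,0,0],"twist": 0},
    {"hand": 0.2,"dp": [0,0,0],"twist": 0}
  ]
}}

```text
clock: 26.65
tcp_pos: [560.9, 0.3, 263.4]
ee_rot: [[-0.206, 0.979, -0.005], [0.978, 0.206, 0.023], [0.023, -0.001, -1.0]]
force: [0.2, 0.4, 0.8]
width: 51.2
```

```bash
python3 st.py; python3 - <<'E'
from h import *
L=[]
for n,(x,y) in(("side",(285,195)),("top",(240,170))):
    p,d=vision.grab_frame(n); np.savez(f"{n}12.npz",p=p,d=d); cv2.imwrite(f"pics/{n}12.png",p[:,:,::-1]); c=p[y:y+70,x:x+50]; L.append(cv2.resize(c[:,:,::-1],None,fx=8,fy=8,interpolation=cv2.INTER_CUBIC))
cv2.imwrite("pics/g12.png",np.hstack(L))
E
```

```text
t 26.65 p [5.6095e+02 2.9000e-01 2.6339e+02] yaw 101.87 z [-0.0053  0.0227 -0.9997] F [0.17 0.39 0.79] M [-0.042 -0.05  -0.024] w 51.17
```

View pics/g12.png

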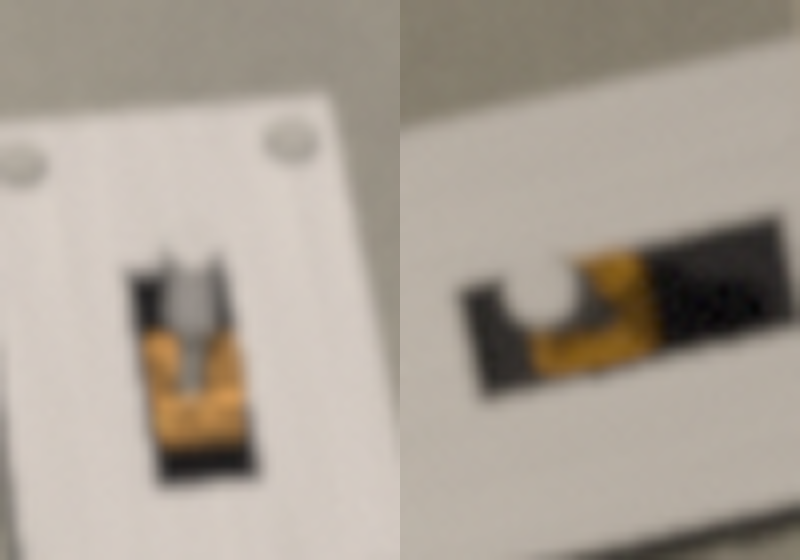

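View pics/top12.png

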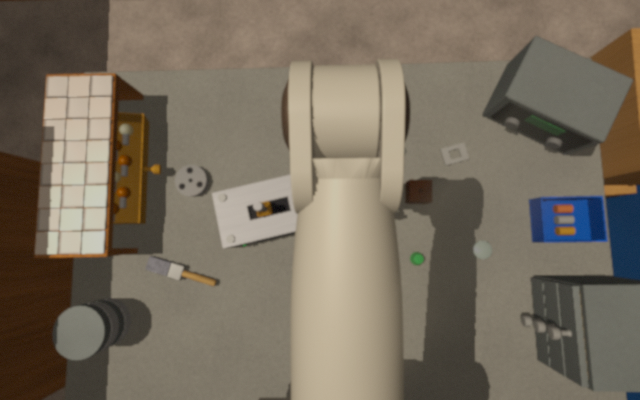

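View pics/side12.png

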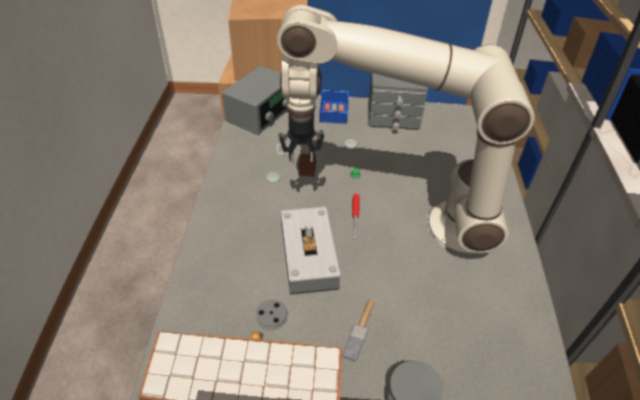

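```bash
python3 - <<'E'
from h import *
T=np.load("top12.npz");S=np.load("side12.npz")
CT=cloud("top",T["d"]);CS=cloud("side",S["d"])
print(plane("top",[(257,205.1)],163))
print("top z patch",np.median(CT[204:207,256:259].reshape(-1,3),0).round(1))
P=CS[222:242,303:314]; print("side z max in window",np.sort(P[...,2].ravel())[-8:].round(1))
print("side proj head top/bottom",proj("side",[[519.6,192,163],[519.6,192,123]]).round(1).tolist())
E
cat > /dev/null; python3 - <<'E'
import cv2
p=cv2.imread("pics/side12.png")[215:255,290:330]; l=cv2.createCLAHE(4,(2,2)).apply(cv2.cvtColor(p,cv2.COLOR_BGR2GRAY)); cv2.imwrite("pics/s13.png",cv2.resize(l,None,fx=14,fy=14,interpolation=cv2.INTER_CUBIC))
E
```

```text
[[521.31202471 191.054648   163.        ]]
top z patch [521.7 191.4 161.5]
side z max in window [ 165.6  165.7  166.   166.5  166.8  167.7  168.2 1244.7]
side proj head top/bottom [[309.4, 225.5], [309.3, 234.3]]
```

View pics/s13.png

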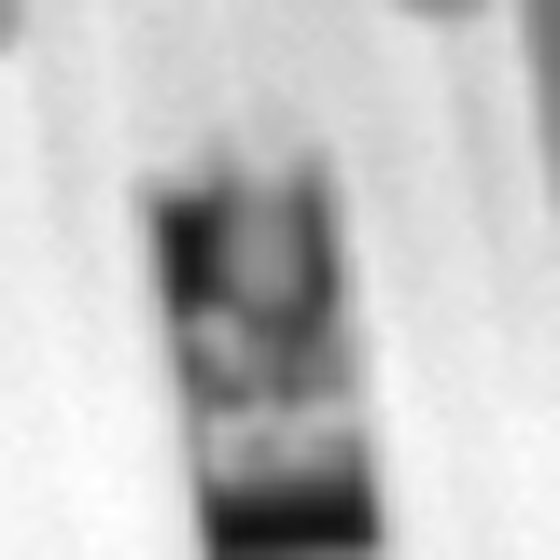

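The head top measures z of about 161.5 mm in the top depth, against an expected 163. It is above (521.5,191), within 3 mm of the tip, so the spindle is upright and home. The bystanders I can see are at their starting pixels, and the arm is clear. Handing in.

```bash
python3 -c "
from station import r,job
print(job.hand_in())"
```

```text
the job is handed in; nothing more can be done
None
```

The spindle is standing fully home in the drive socket, released, and I've handed the job in at about 27 s; no verdict comes back.

**What I did:** I gripped the spindle by its head, lifted it out of the block and lowered it into the bush without contact until it reached the plate. With about 5 N on the plate, I slid spindle and bush along the unit's +y. The load vanished with the tip about 12 mm past the unit's centre, so I lowered it to the seat, touched down at about 4.5 N, eased off, opened and backed away.

**Last checks:**
- **Depth:** the tip was at about 17.8 mm by the arm's own position just before release, and must be below 21.5 mm. The top camera then put the head top at 161.5 mm, where about 163 mm was expected. The side camera's depth was noisier, reading 166–168 mm at the highest points.
- **Upright:** the head is within about 3 mm of where the tip stands, roughly 1° of lean.
- **Forces:** the highest readings were about 6 N down and 4 N sideways, taken between steps rather than continuously.
- **Surroundings:** the bystanders I could see in the final pictures were at their starting places. I compared them by eye only, and the arm hid some of them from the top camera.

**What went wrong:** on the way to the bush, the last wrist joint hit its limit. I turned the tool 90° to carry on, but it kept a 1.3° tilt, which I allowed for. The side camera also placed the bush 3–5 mm nearer the robot in y than the top camera did; I went with the top view, and the descent was free of contact.

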